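# Press the canister's snap lid shut all round

### The arm

A 6-joint arm with a two-finger parallel gripper is mounted at the origin on the work surface. World frame = base frame: x ahead of the robot, y to its left, z up, the work surface at z = 0. Lengths are in m, angles in rad, forces in N, time in s.
With the tool pointing down it reaches from about 0.35 to 1 m from the base axis. Payload 7.1 kg.
Tool frame: the origin (TCP) lies at the very end of the fingers, on their centre line; the grasp point (between the pads) lies 19 mm behind it; x points along the fingers, z is the direction in which the jaws open and shut, and the axes are right-handed (so a half turn about x gives the same grasp; the last joint's range is limited). The gripper opens to 85 mm and grips with 20 to 120 N. Pads are 22 mm wide; open, the fingers measure 114 mm over their backs; the gripper's body (76 mm by 85 mm) begins 54 mm behind the grasp point. The pads swing forward as they close: fully open they stand 13 mm farther back than shut.
Start: joints at [-0.019, 0.423, 1.63, -0, 1.089, -0.019], TCP at [0.625, 0, 0.231] pointing down, gripper open.
Joint ranges: [-3, 3], [-0.9, 2.11], [0.09, 2.58], [-1.31, 4.45], [0.11, 2.69], [-2.54, 2.54]. Speed limits (rad/s): [2.39, 2.39, 3.01, 3.14, 3.14, 3.14].

### API

Orientations are given as a unit quaternion [x, y, z, w].
In Python, from cell import env, capture, job, boxes_of gives the robot as it stands.
- The arm moves only by the shell command python3 -m handwheel 'ROWS' [FORCE]. ROWS is JSON, a list of rows, each a list of 5 numbers: the closure in counts, from 0 (fully open) to 255 (shut), then the shift along the tool's x, y, z in units of 25 mm (1.0 is 25 mm), then the turn about the tool's x in units of 5 degrees (1.0 is 5 degrees). In form: [[gripper, tx, ty, tz, roll], ...]. A call has 1 to 10 rows; each row is the pose to reach, as a shift and turn from the pose commanded when the call began, along the tool's axes at that moment; what a row does not reach only later rows make up. A row lasts 1/12 s, in which the tool goes at most 41.7 mm and 7.16 degrees, less where a joint would pass 70% of its speed; a pose out of reach is approached as far as the arm can. A call with a gripper value outside its range is refused whole. The fingers move at their own pace and stop on an object; FORCE is the grip in N (left out, the last holds). Time passes only in rows, so rows that repeat a pose let the fingers close. It gives the time, the measured TCP pose, the force and the opening at its end, in the units of the state.
- env.sense(): the state, without advancing time (a new reading comes with each control period).
- capture(name): name is "scene" or "side" or "wrist"; returns a dict with "pixels" (384x512x3 uint8, red, green, blue), "z_map" (384x512 float32, m along the optical axis (not along the pixel's ray), 0 where there is no reading), "mtx" (3x3 intrinsics, pixels), "dist_coeffs" ([k1, k2, p1, p2, k3] as OpenCV has them; the pictures are not rectified), "camera_from_world" (4x4, takes a point from world to camera coordinates). Camera axes: x right, y down, z forward; pixel columns grow to the right and rows downward; lengths in m; the calibration is good to about 2 mm. A picture is of the moment at which its call begins.
- job.job_done(): hands the job in, once; it reports no verdict.
Trained networks look in a picture, given as the dict that the camera call returned (one of the last four; its "shot" number tells which), for a name from the list of things; names that differ only in an ending like _2 or _b are one class to them, and where a whole thing is asked for, a point or a joint stands for the part that bears it (a point fixed in the world has none). Each returns a list of dicts, best first, with "p" (0 to 1); they miss things now and then, are a little off and sometimes report something else, mostly with a low value. They report only what shows in the picture. A call takes as long as a camera call. They do not tell look-alikes from the thing itself.
- boxes_of(picture, target): "at" ([x, y, z] in m, in the coordinates of the camera as it stood for that picture, good to about 4 mm: the middle of the surface that is visible of it).
The state is a dict: "time": time; "qpos": joint angles; "qd": joint speeds; "effort": joint torques, N m; "ee_pos": TCP position; "eef_rot": TCP orientation; "ft_force": force on the tool from outside, world axes, zero at the start; "ft_torque": the same for the moment, N m; "width": finger opening in m.
Only numpy, scipy, OpenCV 4.12 (cv2) and the standard library are available. Lean on these libraries where they do the work, as an engineer would, in place of code of your own. Each camera call takes 0.05 s, during which the arm holds its last target. There are 200 camera calls.

### The job

The lid of the large canister is only resting in place: the four sections round its rim all stand up. Press the rim down with the fingertips, section by section, until all four sections have snapped fully home. Only press: do not lift, tip or shove the canister, and leave the other things on the counter where they are.

Things in the scene. Friction and masses are not known exactly. Their poses are not given: they have to be found in the camera images.
- canister: the large round canister, white plastic, 124 mm across its body, 148 mm across its grey lid (174 mm over the thumb tabs), 0.7 to 1 kg, standing loose on the counter. Origin at the centre of its underside, z up. The lid's middle is a sunken disc (radius 50 mm, top 110 mm above the origin) that does not move; round it stand the four rim sections, a, b, c, d, a quarter turn apart with narrow slits between them: a lies on the canister's +x side, b on +y, c on -x, d on -y
- rim_a_top (a point): point on the top face of rim section a of the large canister's lid, where to press: midway along its arc and in the middle of its 22 mm wide band, 64 mm from the canister's axis; on the canister's own +x axis. It moves with the section. The section is a grey arc about 80 degrees long, 16 mm tall, with a small thumb tab sticking outward at its middle
- rim_a (a joint): height of lid rim section a of the large canister, as a pressing depth in m: 0 = raised (its top stands 124 mm above the canister's base), 0.008 = snapped fully home (its top 116 mm above the base). It has two resting places only: it takes about 7 N to start moving down, snaps over half-way and is then held down by itself; let go before half-way and it springs back up. It ends on a hard stop at 0.008. At the start it is up.
- rim_b_top (a point): point on the top face of rim section b of the large canister's lid, where to press: midway along its arc and in the middle of its 22 mm wide band, 64 mm from the canister's axis; on its own +y axis. It moves with the section. The section is a grey arc about 80 degrees long, 16 mm tall, with a small thumb tab sticking outward at its middle
- rim_b (a joint): height of lid rim section b of the large canister, as a pressing depth in m: 0 = raised (its top stands 124 mm above the canister's base), 0.008 = snapped fully home (its top 116 mm above the base). It has two resting places only: it takes about 7 N to start moving down, snaps over half-way and is then held down by itself; let go before half-way and it springs back up. It ends on a hard stop at 0.008. At the start it is up.
- rim_c_top (a point): point on the top face of rim section c of the large canister's lid, where to press: midway along its arc and in the middle of its 22 mm wide band, 64 mm from the canister's axis; on its own -x axis. It moves with the section. The section is a grey arc about 80 degrees long, 16 mm tall, with a small thumb tab sticking outward at its middle
- rim_c (a joint): height of lid rim section c of the large canister, as a pressing depth in m: 0 = raised (its top stands 124 mm above the canister's base), 0.008 = snapped fully home (its top 116 mm above the base). It has two resting places only: it takes about 7 N to start moving down, snaps over half-way and is then held down by itself; let go before half-way and it springs back up. It ends on a hard stop at 0.008. At the start it is up.
- rim_d_top (a point): point on the top face of rim section d of the large canister's lid, where to press: midway along its arc and in the middle of its 22 mm wide band, 64 mm from the canister's axis; on its own -y axis. It moves with the section. The section is a grey arc about 80 degrees long, 16 mm tall, with a small thumb tab sticking outward at its middle
- rim_d (a joint): height of lid rim section d of the large canister, as a pressing depth in m: 0 = raised (its top stands 124 mm above the canister's base), 0.008 = snapped fully home (its top 116 mm above the base). It has two resting places only: it takes about 7 N to start moving down, snaps over half-way and is then held down by itself; let go before half-way and it springs back up. It ends on a hard stop at 0.008. At the start it is up.
- small_canister: bystander: a smaller closed canister of the same white and grey plastic, 94 mm across its lid, 80 mm tall; origin at the centre of its underside
- cup: bystander: green ceramic cup, 76 mm across the rim, 75 mm tall; origin at the centre of its underside
- saucer: bystander: glass saucer, 120 mm across, 18 mm tall; origin at the centre of its underside
- jar: bystander: amber glass jar with steel cap, 68 mm across, 100 mm tall; origin at the centre of its underside
- spoon: bystander: wooden spoon lying on the counter, 240 mm long; origin near the middle of its length, own x axis along it
- mill: bystander: dark wooden pepper mill, 56 mm across, 140 mm tall; origin at the centre of its underside
Mind the look-alikes: they are no part of the job. What is shaped like the canister but blue or brown is not meant.

How it is judged:
At the end, for the whole second after the job is handed in: All four rim sections are pressed at least 6.5 mm of their 8 mm (snapped home), the large canister stands still and upright on the counter within 30 mm of where it started, and each bystander is within 20 mm of where it started (value of joint each of rim_a, rim_b, rim_c, rim_d above 0.0065 m and angle between canister's own z axis and vertical below 0.06 rad and height (world z) of canister below 0.006 m and distance of canister from where it was at the start of the episode below 0.03 m and linear speed of canister below 0.02 m/s and distance of each of small_canister, cup, saucer, jar, spoon, mill from where it was at the start of the episode below 0.02 m); the robot touches nothing.
It fails at once if the large canister is lifted or tipped (height (world z) of canister above 0.01 m or angle between canister's own z axis and vertical above 0.2 rad).
It fails at once if the large canister is shoved or carried more than 30 mm (distance of canister from where it was at the start of the episode above 0.03 m).
It fails at once if another object is moved more than 20 mm (distance of any of small_canister, cup, saucer, jar, spoon, mill from where it was at the start of the episode above 0.02 m).
It also fails if it takes over 40 s, if anything falls off the work surface, if the arm or the gripper's body presses on something with over 40 N, if the wrist force passes 120 N, or if a joint passes its speed limit or range.

## Working session

There is one attempt and no reset: what is moved stays moved. The work goes in short steps, Python scripts to look and compute and a shell command to move; the robot and the scene stay as the last step left them, time stands still between calls to the robot, and variables do not carry over. Pictures are saved under pics/ and viewed, about 8 in all and at most 12, crops included, and the job is handed in when it is done.

```bash
mkdir -p pics; ls; cat > h.py <<'E'
import numpy as np, cv2
from cell import env, capture, job, boxes_of
def world(c,p):
    return (np.linalg.inv(c["camera_from_world"])@np.r_[p,1])[:3]
def cloud(c):
    K=c["mtx"];z=c["z_map"];h,w=z.shape
    g=np.stack(np.meshgrid(np.arange(w),np.arange(h)),-1).reshape(-1,1,2).astype(float)
    n=cv2.undistortPoints(g,np.array(K),np.array(c["dist_coeffs"])).reshape(h,w,2)
    P=np.concatenate([n*z[...,None],z[...,None],np.ones((h,w,1))],-1)
    return (P@np.linalg.inv(c["camera_from_world"]).T)[...,:3]
def save(n,im): cv2.imwrite(f"pics/{n}.png",im[...,::-1])
E
python3 - <<'E'
from h import *
s=env.sense();print(s["ee_pos"],s["eef_rot"],s["ft_force"],s["time"])
a=capture("scene");b=capture("side")
save("both",np.hstack([cv2.resize(a["pixels"],(400,300)),cv2.resize(b["pixels"],(400,300))]))
save("scene",a["pixels"])
for n,c in(("scene",a),("side",b)):
  for t in("canister","rim_a_top","small_canister"):
    for r in boxes_of(c,t)[:6]:
        p=np.array(r["at"]);uv=cv2.projectPoints(p.reshape(1,3),np.zeros(3),np.zeros(3),np.array(c["mtx"]),np.array(c["dist_coeffs"]))[0].ravel()
        print(n,t,round(r["p"],2),world(c,p).round(3),uv.round())
E
```

```text
pics
[6.24450386e-01 4.07088813e-05 2.30546721e-01] [7.18343411e-06 7.07653419e-01 2.47817918e-06 7.06559720e-01] [-0.18613966  0.64219204  0.25623714] 0.0
scene canister 0.97 [0.555 0.098 0.109] [297. 195.]
scene canister 0.94 [ 0.373 -0.068  0.111] [245. 160.]
scene canister 0.81 [0.478 0.331 0.111] [353. 168.]
scene rim_a_top 0.7 [0.597 0.103 0.12 ] [301. 203.]
scene rim_a_top 0.66 [0.499 0.391 0.121] [370. 169.]
scene rim_a_top 0.6 [ 0.304 -0.107  0.123] [233. 145.]
scene small_canister 0.62 [0.616 0.214 0.078] [330. 208.]
side canister 0.79 [0.451 0.299 0.11 ] [216. 147.]
side canister 0.77 [0.525 0.06  0.113] [253. 178.]
side canister 0.72 [ 0.341 -0.089  0.112] [218. 221.]
side rim_a_top 0.66 [0.586 0.104 0.127] [263. 164.]
side rim_a_top 0.46 [ 0.303 -0.115  0.127] [209. 227.]
side rim_a_top 0.23 [0.39  0.136 0.048] [214. 187.]
side small_canister 0.65 [0.608 0.226 0.079] [257. 153.]
```

View pics/scene.png

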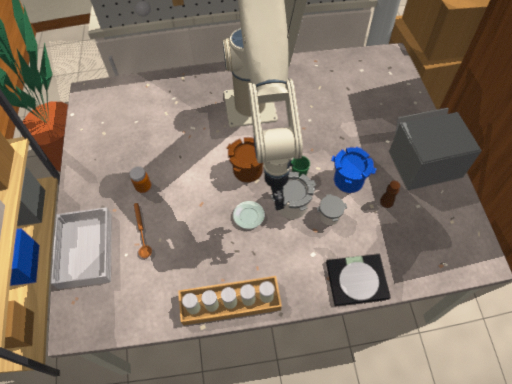

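The scene shows three lidded canisters: brown (245,160), blue (353,168) and white/grey (297,190). The white/grey one fits the description, and I'll confirm it in an enlarged crop while measuring it.

```bash
cat > m.py <<'E'
from h import *
from scipy.optimize import least_squares
c0=np.array([.545,.085])
cs={n:capture(n) for n in("scene","side","wrist")}
pts=[]
for n,c in cs.items():
    W=cloud(c);m=(c["z_map"]>0)&(np.hypot(*(W[...,:2]-c0).transpose(2,0,1))<.12)&(W[...,2]>.117)&(W[...,2]<.130)
    px=c["pixels"].astype(int);m&=(px.max(-1)-px.min(-1)<40)
    p=W[m];print(n,len(p),p.mean(0).round(3) if len(p) else "");pts.append(p)
    print("   z pct",np.percentile(p[:,2],[10,50,90]).round(4) if len(p) else "")
    np.save(n+".npy",p)
P=np.vstack([np.c_[p[:,:2],np.full((len(p),1),1/len(p))] for p in pts if len(p)>30])
# annulus: residual = distance outside the 53..75 mm band, robust (tabs)
def f(c):
    r=np.hypot(P[:,0]-c[0],P[:,1]-c[1]);return np.where(r<.053,.053-r,np.where(r>.075,r-.075,0))*np.sqrt(P[:,2])*30
best=min((least_squares(f,c0+d,loss="soft_l1",f_scale=.002) for d in np.array([[0,0],[.02,0],[-.02,0],[0,.02],[0,-.02]])),key=lambda s:s.cost)
c=best.x;print("centre",c.round(4),best.cost)
d=P[:,:2]-c;r=np.hypot(*d.T);t=(r>.078)&(r<.089);a=np.arctan2(d[t,1],d[t,0])
print("tabs n",t.sum(),"yaw mod90 deg",np.degrees(np.angle(np.sum(np.exp(4j*a)))/4),np.histogram(np.degrees(a),np.arange(-180,181,15))[0])
s=cs["scene"]["pixels"][150:230,230:390];sd=cs["side"]["pixels"][110:260,180:330]
save("crops",np.hstack([cv2.resize(s,(400,200)) if 0 else cv2.copyMakeBorder(cv2.resize(s,(400,200)),0,100,0,0,0),cv2.resize(sd,(300,300))]))
save("wrist",cs["wrist"]["pixels"])
both=np.vstack([cv2.imread("pics/crops.png"),cv2.copyMakeBorder(cv2.resize(cs["wrist"]["pixels"][...,::-1],(400,300)),0,0,0,300,0)])
cv2.imwrite("pics/all.png",both)
E
python3 m.py
```

```text
scene 351 [0.547 0.115 0.123]
   z pct [0.1186 0.1226 0.127 ]
side 479 [0.532 0.083 0.124]
   z pct [0.1199 0.1248 0.1278]
wrist 11750 [0.535 0.084 0.123]
   z pct [0.1222 0.1234 0.1243]
centre [0.535  0.0865] 0.000663010799554577
tabs n 15 yaw mod90 deg 9.951749337561438 [2 0 0 0 0 0 2 0 0 0 0 0 3 3 0 0 0 1 3 1 0 0 0 0]
```

View pics/all.png

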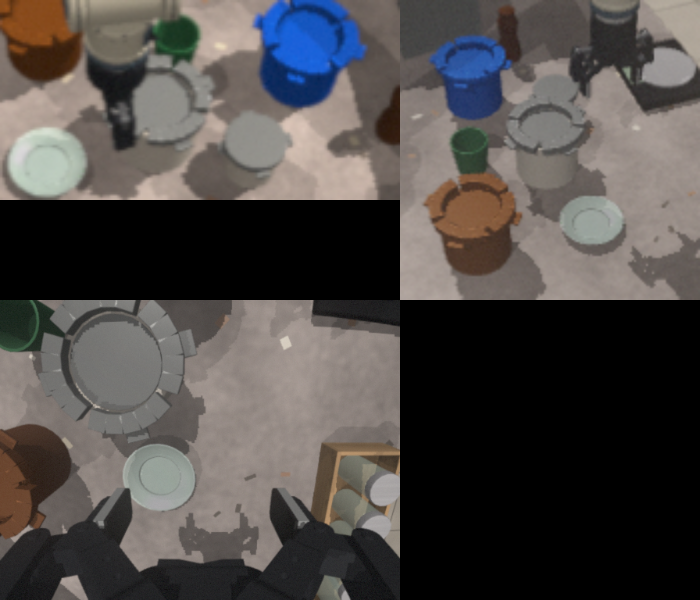

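The crop confirms it: the white-bodied, grey-lidded canister (scene 297,190; wrist tile 115,362) is the target, and its four rim sections are raised. The blue and brown ones are look-alikes. I'll refine yaw with the wrist data, where the tabs show.

```bash
cat > y.py <<'E'
from h import *
from scipy.optimize import least_squares
def fit(c,c0):
    W=cloud(c);ok=c["z_map"]>0;z=W[...,2]
    p=W[ok&(z>.112)&(z<.130)];p=p[np.hypot(*(p[:,:2]-c0).T)<.1,:2]
    def f(x):
        r=np.hypot(*(p-x).T);return np.maximum(0,np.maximum(.053-r,r-.075))*1e3
    x=least_squares(f,c0,loss="soft_l1").x
    q=W[ok&(z>.095)&(z<.13)];d=q[:,:2]-x;r=np.hypot(*d.T);t=(r>.079)&(r<.088)
    a=np.degrees(np.arctan2(d[t,1],d[t,0]));print("centre",x.round(4),"n",len(p),"tab n",t.sum(),"z",np.median(q[t,2]))
    print("yaw",np.degrees(np.angle(np.exp(4j*np.radians(a)).sum())/4))
    print(np.c_[np.arange(-180,180,10),np.histogram(a,np.arange(-180,181,10))[0]].T)
    tp=W[ok&(z>.119)&(z<.13)];d=tp[:,:2]-x;r=np.hypot(*d.T);t=(r>.058)&(r<.07)
    a=np.degrees(np.arctan2(d[t,1],d[t,0]));h=np.histogram(a,np.arange(-180,181,4))[0];print("ring",h)
    return x
if __name__=="__main__":
    fit(capture("wrist"),np.array([.535,.086]))
E
python3 y.py
```

```text
centre [0.5355 0.0859] n 13272 tab n 704 z 0.11246217358547184
yaw 13.864071385380296
[[-180 -170 -160 -150 -140 -130 -120 -110 -100  -90  -80  -70  -60  -50
   -40  -30  -20  -10    0   10   20   30   40   50   60   70   80   90
   100  110  120  130  140  150  160  170]
 [  65  108   22    0    0    0    0    0    0   74  110   36    0    0
     0    0    0    0   69  150   70    0    0    0    0    0    0    0
     0    0    0    0    0    0    0    0]]
ring [ 81  80  74  82  75  76  78  75  73  74  74  75  77  31   0  45  78  66
  73  72  76  71  77  71  76  73  77  76  75  75  78  79  76  80  82  82
  18   0  57  83  87  88  87  88  87  93  94  92  95  96  97  96  98 101
  96 101 102 101  91  11   0  66  39  29  21  17  17  16  17  24  30  39
  51  68  97  90  89  90  89  89  93  13   1  74  78  85  82  78  82  77]
```

Centre is (0.5355, 0.0859), yaw about 14° (mod 90°), and the slits agree. Press points at 62 mm radius are a (.596,.101), b (.520,.146), c (.475,.071) and d (.5505,.026). Starting with d.

```bash
python3 -m handwheel '[[255,0.8,0.5,-1.3,0],[255,1.8,1.03,-2.6,0],[255,2.8,1.03,-2.96,0],[255,3.4,1.03,-2.96,0],[255,3.4,1.03,-2.96,0],[255,3.4,1.03,-2.96,0],[255,3.4,1.03,-2.96,0],[255,3.4,1.03,-2.96,0]]' 40; python3 -c "
from h import *
s=env.sense();print(s['ee_pos'],s['ft_force'],s['width'])
save('w2',np.hstack([cv2.resize(capture('wrist')['pixels'],(400,300)),cv2.resize(capture('side')['pixels'][110:230,200:360],(400,300))]))"
```

```text
time: 1.27
ee_pos: [0.5525, 0.0257, 0.1477]
eef_rot: [0.0, 0.706, -0.0, 0.708]
ft_force: [-0.5, 0.1, 0.6]
width: 0.0001
[0.55252567 0.02567057 0.14765926] [-0.52109189  0.11927392  0.55637566] 6.878000256714615e-05
```

View pics/w2.png

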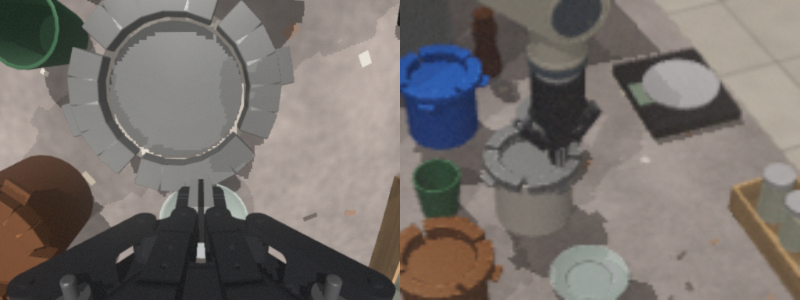

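The wrist view shows the closed fingertips (205,185) above section d, and the side view agrees. Pressing down slowly.

```bash
python3 -m handwheel '[[255,0.4,0,0,0],[255,0.8,0,0,0],[255,0.95,0,0,0],[255,1.05,0,0,0],[255,1.15,0,0,0],[255,1.25,0,0,0],[255,1.3,0,0,0],[255,1.3,0,0,0]]'
```

```text
time: 2.03
ee_pos: [0.551, 0.0255, 0.1156]
eef_rot: [-0.0, 0.707, -0.0, 0.707]
ft_force: [-7.5, -0.9, 20.4]
width: -0.0002
```

At z=0.1156 with 20 N, section d is on its stop. Lifting, then section a.

```bash
python3 -m handwheel '[[255,-0.6,0,0,0],[255,-1.2,0,0,0],[255,-1.2,1.0,0.6,0],[255,-1.2,2.0,1.2,0],[255,-1.2,3.0,1.8,0],[255,-1.2,3.0,1.8,0],[255,-0.8,3.0,1.8,0],[255,-0.5,3.0,1.8,0],[255,-0.5,3.0,1.8,0]]'; python3 -m handwheel '[[255,0.1,0,0,0],[255,0.2,0,0,0],[255,0.3,0,0,0],[255,0.4,0,0,0],[255,0.5,0,0,0],[255,0.5,0,0,0]]'
```

```text
time: 2.78
ee_pos: [0.5945, 0.1001, 0.1243]
eef_rot: [0.0, 0.708, -0.0, 0.706]
ft_force: [-0.5, -0.4, 0.6]
width: 0.0001
time: 3.28
ee_pos: [0.5975, 0.1007, 0.1157]
eef_rot: [0.0, 0.706, 0.0, 0.708]
ft_force: [-3.9, -1.3, 14.9]
width: -0.0001
```

Section a is home. Next is b: from (.597,.101), dx −0.076 and dy +0.0455.

```bash
python3 -m handwheel '[[255,-0.6,0,0,0],[255,-1.2,0,0,0],[255,-1.2,0.6,-1.0,0],[255,-1.2,1.2,-2.0,0],[255,-1.2,1.8,-3.04,0],[255,-1.2,1.8,-3.04,0],[255,-0.8,1.8,-3.04,0],[255,-0.5,1.8,-3.04,0],[255,-0.5,1.8,-3.04,0]]'; python3 -m handwheel '[[255,0.1,0,0,0],[255,0.2,0,0,0],[255,0.3,0,0,0],[255,0.4,0,0,0],[255,0.5,0,0,0],[255,0.5,0,0,0]]'
```

```text
time: 4.03
ee_pos: [0.5199, 0.1452, 0.1245]
eef_rot: [-0.0, 0.708, -0.0, 0.706]
ft_force: [-0.5, 0.7, 0.0]
width: 0.0004
time: 4.53
ee_pos: [0.5207, 0.1459, 0.1157]
eef_rot: [0.0, 0.707, 0.0, 0.707]
ft_force: [-6.0, -2.5, 19.8]
width: -0.0
```

Now c: dx −0.0455, dy −0.075.

```bash
python3 -m handwheel '[[255,-0.6,0,0,0],[255,-1.2,0,0,0],[255,-1.2,-1.0,-0.6,0],[255,-1.2,-2.0,-1.2,0],[255,-1.2,-3.0,-1.8,0],[255,-1.2,-3.0,-1.8,0],[255,-0.8,-3.0,-1.8,0],[255,-0.5,-3.0,-1.8,0],[255,-0.5,-3.0,-1.8,0]]'; python3 -m handwheel '[[255,0.1,0,0,0],[255,0.2,0,0,0],[255,0.3,0,0,0],[255,0.4,0,0,0],[255,0.5,0,0,0],[255,0.5,0,0,0]]'
```

```text
time: 5.28
ee_pos: [0.4747, 0.0711, 0.1246]
eef_rot: [-0.0, 0.708, 0.0, 0.706]
ft_force: [-0.1, 0.2, -0.6]
width: -0.0
time: 5.78
ee_pos: [0.4754, 0.0711, 0.1156]
eef_rot: [0.0, 0.707, 0.0, 0.707]
ft_force: [-8.2, 0.2, 25.3]
width: 0.0002
```

All four are pressed to the stop. Lifting, then moving to about (0.625, 0, 0.235) to check the heights.

```bash
python3 -m handwheel '[[255,-0.8,0,0,0],[255,-2.0,0,0,0],[255,-3.5,0,0,0],[255,-4.7,0,1.0,0],[255,-4.7,-1,2.5,0],[255,-4.7,-2,4,0],[255,-4.7,-2.8,5.5,0],[255,-4.7,-2.8,6,0],[255,-4.7,-2.8,6,0]]'; python3 - <<'E'
from h import *
from y import fit
c=capture("wrist");x=fit(c,np.array([.535,.086]))
W=cloud(c);W=W[c["z_map"]>0];d=W[:,:2]-x;r=np.hypot(*d.T);a=np.degrees(np.arctan2(d[:,1],d[:,0]))
for n,k in zip("abcd",(14,104,-166,-76)):
    m=(abs((a-k+180)%360-180)<33)&(r>.057)&(r<.071)&(W[:,2]>.09);print(n,m.sum(),np.percentile(W[m,2],[10,50,90]).round(4))
m=(r<.04)&(W[:,2]>.09);print("disc",np.median(W[m,2]))
s=env.sense();print(s["ee_pos"],s["ft_force"])
sd=capture("side")
save("fin",np.hstack([cv2.resize(c["pixels"],(400,300)),cv2.resize(sd["pixels"][110:260,180:380],(400,300))]))
E
```

```text
time: 6.53
ee_pos: [0.629, -0.0008, 0.2312]
eef_rot: [0.001, 0.706, -0.001, 0.708]
ft_force: [-0.5, 0.2, 0.5]
width: -0.0
centre [0.5343 0.0866] n 10933 tab n 760 z 0.10438593413094169
yaw 13.979198532834644
[[-180 -170 -160 -150 -140 -130 -120 -110 -100  -90  -80  -70  -60  -50
   -40  -30  -20  -10    0   10   20   30   40   50   60   70   80   90
   100  110  120  130  140  150  160  170]
 [  63  106   32    0    0    0    0    0    0   68  126   45    0    0
     0    0    0    0   92  169   59    0    0    0    0    0    0    0
     0    0    0    0    0    0    0    0]]
ring [0 0 0 0 0 0 0 0 0 0 0 0 0 0 0 0 0 0 0 0 0 0 0 0 0 0 0 0 0 0 0 0 0 0 0 0 0
 0 0 0 0 0 0 0 0 0 0 0 0 0 0 0 0 0 0 0 0 0 0 0 0 0 0 0 0 0 0 0 0 0 0 0 0 0
 0 0 0 0 0 0 0 0 0 0 0 0 0 0 0 0]
a 1711 [0.1145 0.1154 0.1164]
b 989 [0.1144 0.1154 0.1163]
c 1400 [0.1146 0.1155 0.1164]
d 1363 [0.1145 0.1154 0.1163]
disc 0.10948435177358345
[6.26536458e-01 5.16552246e-05 2.30665074e-01] [-1.00472869 -0.29679443  0.31065896]
```

View pics/fin.png

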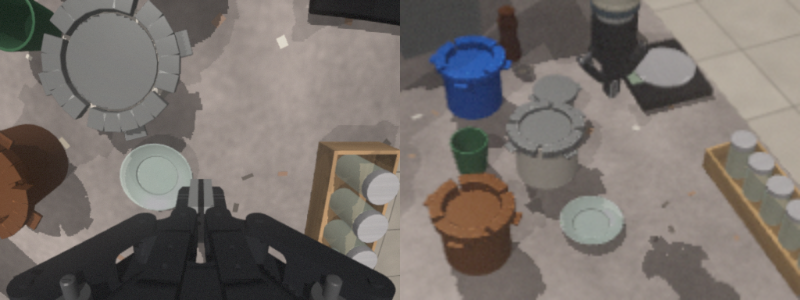

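The final view shows the lid flush all round (wrist 113,62), the canister in place and the bystanders in view undisturbed.

```bash
python3 -c "
from cell import job; print(job.job_done())"
```

```text
the job is handed in; nothing more can be done
None
```

I pressed the four rim sections of the white, grey-lidded canister home with closed fingertips, in the order d, a, b, c, and handed the job in at about 6.6 s of the 40 s.

- **Presses:** each one ended at a fingertip height of about 115.7 mm, with 15–25 N upward force on the tool.
- **Rim heights:** with the arm clear, the wrist depth put all four section tops at 115.4–115.5 mm. They were about 123.4 mm before, and 116 mm is fully home. The sunken disc read 109.5 mm against the stated 110 mm, so the depth reads about 0.5 mm low.
- **Canister:** its centre measured 1.4 mm from the first fit, which is within the measurement error, and its yaw was unchanged at 14°.
- **Bystanders:** I never went near them, and those visible in the last pictures look undisturbed. I did not measure their positions, and the jar and spoon were outside those last views.

No check failed or disagreed. The hand-in reported no verdict.

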